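# Doming punches back in the stand in order of size

### The job

Put the four doming punches that stand loose on the bench back into the four empty bores of their wooden stand, foot down, so that the whole row of six grades step by step from the smallest head to the largest. The smallest and the largest are already in the two end bores and stay there. Set the punches down, do not drop them or knock any over, and leave the silver bowl where it stands.

Things in the scene. Friction and masses are not known exactly. Their poses are not given: they have to be found in the camera images.
- stand: Pale wooden bar fixed to the bench: 70 mm (x) by 410 mm (y), 34 mm high, with six round bores in a row at x = 0, y = -160, -96, -32, 32, 96, 160 mm. Each bore is 38 mm wide and 22 mm deep, its flat floor 12 mm above the bench. The end bores hold a punch each, the four between are empty. Origin: centre of its underside, on the bench; z up.
- punch_a: Steel doming punch, head 26 mm across, 78 mm tall. The smallest of the four loose ones. Starts standing loose on its foot on the bench; about 0.24 kg. Dark round shank 22 mm across with a flat foot, then a bright head: a flare, a cylindrical band 12 mm high (its middle 59 mm above the foot), a hemisphere on top. Origin: centre of the foot's underside; z up its axis.
- punch_b: Steel doming punch, head 34 mm across, 88 mm tall. The second smallest of the four loose ones. Starts standing loose on its foot on the bench; about 0.32 kg. Dark round shank 22 mm across with a flat foot, then a bright head: a flare, a cylindrical band 12 mm high (its middle 65 mm above the foot), a hemisphere on top. Origin: centre of the foot's underside; z up its axis.
- punch_c: Steel doming punch, head 42 mm across, 98 mm tall. The second largest of the four loose ones. Starts standing loose on its foot on the bench; about 0.47 kg. Dark round shank 22 mm across with a flat foot, then a bright head: a flare, a cylindrical band 12 mm high (its middle 71 mm above the foot), a hemisphere on top. Origin: centre of the foot's underside; z up its axis.
- punch_d: Steel doming punch, head 50 mm across, 108 mm tall. The largest of the four loose ones. Starts standing loose on its foot on the bench; about 0.66 kg. Dark round shank 22 mm across with a flat foot, then a bright head: a flare, a cylindrical band 12 mm high (its middle 77 mm above the foot), a hemisphere on top. Origin: centre of the foot's underside; z up its axis.
- end_small: Steel doming punch, head 18 mm across, 68 mm tall. The smallest of all six. It stands in the bore at one end of the stand, either end, and stays there. Dark round shank 22 mm across with a flat foot, then a bright head: a flare, a cylindrical band 12 mm high (its middle 53 mm above the foot), a hemisphere on top. Origin: centre of the foot's underside; z up its axis.
- end_large: Steel doming punch, head 58 mm across, 118 mm tall. The largest of all six. It stands in the bore at the other end of the stand and stays there. Dark round shank 22 mm across with a flat foot, then a bright head: a flare, a cylindrical band 12 mm high (its middle 83 mm above the foot), a hemisphere on top. Origin: centre of the foot's underside; z up its axis.
- bowl: Small silver bowl, 72 mm across the rim, 30 mm high, standing loose on the bench among the punches; leave it alone. Origin: centre of its underside, z up.
- dapping_block: Dark steel cube, 54 mm, with round hollows, standing loose (1.2 kg) among the punches; not part of the job. Nothing but the stand comes within 55 mm of a loose punch's axis in front of it (-x) or behind it (+x). Origin: centre of its underside, z up.
Mind the look-alikes: they are no part of the job. Leave any turquoise look-alike of the punch_a alone.

How it is judged:
At the end, for the whole second after the job is handed in: All six punches stand upright (0.15 rad) in the bores, each foot within 12 mm of its bore's centre and 5 mm of its floor, graded end_small, a, b, c, d, end_large; released and at rest; the bowl within 20 mm of its start ((((y of end_small in the frame of stand between -0.172 and -0.148 m and x of end_small in the frame of stand between -0.012 and 0.012 m and z of end_small in the frame of stand below 0.017 m) and (y of punch_a in the frame of stand between -0.108 and -0.084 m and x of punch_a in the frame of stand between -0.012 and 0.012 m and z of punch_a in the frame of stand below 0.017 m) and (y of punch_b in the frame of stand between -0.044 and -0.02 m and x of punch_b in the frame of stand between -0.012 and 0.012 m and z of punch_b in the frame of stand below 0.017 m) and (y of punch_c in the frame of stand between 0.02 and 0.044 m and x of punch_c in the frame of stand between -0.012 and 0.012 m and z of punch_c in the frame of stand below 0.017 m) and (y of punch_d in the frame of stand between 0.084 and 0.108 m and x of punch_d in the frame of stand between -0.012 and 0.012 m and z of punch_d in the frame of stand below 0.017 m) and (y of end_large in the frame of stand between 0.148 and 0.172 m and x of end_large in the frame of stand between -0.012 and 0.012 m and z of end_large in the frame of stand below 0.017 m)) or ((y of end_small in the frame of stand between 0.148 and 0.172 m and x of end_small in the frame of stand between -0.012 and 0.012 m and z of end_small in the frame of stand below 0.017 m) and (y of punch_a in the frame of stand between 0.084 and 0.108 m and x of punch_a in the frame of stand between -0.012 and 0.012 m and z of punch_a in the frame of stand below 0.017 m) and (y of punch_b in the frame of stand between 0.02 and 0.044 m and x of punch_b in the frame of stand between -0.012 and 0.012 m and z of punch_b in the frame of stand below 0.017 m) and (y of punch_c in the frame of stand between -0.044 and -0.02 m and x of punch_c in the frame of stand between -0.012 and 0.012 m and z of punch_c in the frame of stand below 0.017 m) and (y of punch_d in the frame of stand between -0.108 and -0.084 m and x of punch_d in the frame of stand between -0.012 and 0.012 m and z of punch_d in the frame of stand below 0.017 m) and (y of end_large in the frame of stand between -0.172 and -0.148 m and x of end_large in the frame of stand between -0.012 and 0.012 m and z of end_large in the frame of stand below 0.017 m))) and linear speed of each of end_small, punch_a, punch_b, punch_c, punch_d, end_large below 0.02 m/s and angular speed of each of end_small, punch_a, punch_b, punch_c, punch_d, end_large below 0.2 rad/s and angle between each of end_small, punch_a, punch_b, punch_c, punch_d, end_large's own z axis and vertical below 0.15 rad and distance of bowl from where it was at the start of the episode below 0.02 m); the robot touches nothing.
It fails at once if a loose punch is dropped or thrown (faster than 0.7 m/s out of the fingers) ((linear speed of punch_a above 0.7 m/s and contact force between the fingers and punch_a below 0.05 N) or (linear speed of punch_b above 0.7 m/s and contact force between the fingers and punch_b below 0.05 N) or (linear speed of punch_c above 0.7 m/s and contact force between the fingers and punch_c below 0.05 N) or (linear speed of punch_d above 0.7 m/s and contact force between the fingers and punch_d below 0.05 N)).
It fails at once if a punch is knocked over (tilted more than 40 degrees) (angle between any of end_small, punch_a, punch_b, punch_c, punch_d, end_large's own z axis and vertical above 0.7 rad).
It fails at once if a punch already in an end bore is taken out of it (distance of any of end_small, end_large from where it was at the start of the episode above 0.02 m).
It fails at once if the silver bowl is shoved more than 20 mm (distance of bowl from where it was at the start of the episode above 0.02 m).
It also fails if it takes over 96 s, if anything falls off the work surface, if the arm or the gripper's body presses on something with over 40 N, if the wrist force passes 120 N, or if a joint passes its speed limit or range.

### The arm

A 7-joint arm with a two-finger parallel gripper is mounted at the origin on the work surface. World frame = base frame: x ahead of the robot, y to its left, z up, the work surface at z = 0. Lengths are in m, angles in rad, forces in N, time in s.
With the tool pointing down it reaches from about 0.425 to 0.875 m from the base axis. Payload 8.4 kg.
Tool frame: the origin (TCP) lies at the very end of the fingers, on their centre line; the grasp point (between the pads) lies 19 mm behind it; x points along the fingers, y is the direction in which the jaws open and shut, and the axes are right-handed (so a half turn about x gives the same grasp; the last joint's range is limited). The gripper opens to 85 mm and grips with 20 to 120 N. Pads are 22 mm wide; open, the fingers measure 114 mm over their backs; the gripper's body (76 mm by 85 mm) begins 54 mm behind the grasp point. The pads swing forward as they close: fully open they stand 13 mm farther back than shut.
Start: joints at [-0.099, 0.333, 0.04, 1.465, -0.013, 1.343, -0.059], TCP at [0.65, -0, 0.231] pointing down, gripper open.
Joint ranges: [-2.58, 2.58], [-0.38, 2.09], [-1.3, 1.39], [0.25, 2.4], [-1.5, 4.64], [0.08, 2.09], [-2.65, 2.65]. Speed limits (rad/s): [2.22, 2.22, 2.79, 2.79, 3.14, 3.14, 3.14].

### API

Orientations are given as a unit quaternion [x, y, z, w].
In Python, from cell import r gives the robot as it stands.
- The arm moves only by the tool arm_command, never from a script. Its argument "increments" is one flat list of numbers, 5 for each row, row after row: the shift along the tool's x, y, z in cm, then the turn about the tool's x in rad, then the finger opening in cm, from 0 to 8.54. A call has 1 to 8 rows; each row shifts and turns the pose as measured when the row begins, along the tool's axes as they then stand; what a row does not reach is not made up. A row lasts 1/10 s, in which the tool goes at most 50 mm and 8.59 degrees, less where a joint would pass 70% of its speed; a pose out of reach is approached as far as the arm can. A call is refused whole if a number of a shift passes 5 or a number of a turn 0.15, either way. A call with a gripper value outside its range is refused whole. The fingers move at their own pace and stop on an object; "squeeze" is the grip in N (left out, the last holds). Time passes only in rows, so rows that do not move let the fingers close. It gives the time, the measured TCP pose, the force and the opening at its end, in the units of the state.
- r.state(): the state, without advancing time (a new reading comes with each control period).
- r.get_image(name): name is "scene" or "side" or "wrist"; returns a dict with "image" (480x640x3 uint8, red, green, blue), "fx", "fy", "cx", "cy" (pixels), "rvec" (rotation vector, rad) and "tvec" (3), from world to camera coordinates, as OpenCV has them; the wrist camera has in their place "mount" (4x4, takes a point from camera to tool coordinates, whose origin is the TCP and whose axes are the tool frame's). Camera axes: x right, y down, z forward; pixel columns grow to the right and rows downward; lengths in m; the calibration is good to about 2 mm. A picture is of the moment at which its call begins: read the wrist's pose just before it. There is no depth.
- r.job_done(): hands the job in, once; it reports no verdict.
The state is a dict: "t": time; "joint_positions": joint angles; "qd": joint speeds; "effort": joint torques, N m; "position": TCP position; "ee_rot": TCP orientation; "force": force on the tool from outside, world axes, zero at the start; "moment": the same for the moment, N m; "finger_gap": opening from 0.0 (shut) to 1.0 (fully open).
Only numpy, scipy, OpenCV 4.12 (cv2) and the standard library are available. Lean on these libraries where they do the work, as an engineer would, in place of code of your own. Each camera call takes 0.05 s, during which the arm holds its last target. There are 200 camera calls.

## Working session

There is one attempt and no reset: what is moved stays moved. The work goes in short steps, Python scripts to look and compute and a tool call to move; the robot and the scene stay as the last step left them, time stands still between calls to the robot, and variables do not carry over. Pictures are saved under pics/ and viewed, about 12 in all and at most 16, crops included, and the job is handed in when it is done.

Besides the shell and the picture viewer there is one more tool, called after "Emit:" as name(argument=value, ...) on one line, values as JSON. arm_command: Moves the arm, as the interface text tells. Its arguments: {"type":"object","properties":{"increments":{"type":"array","items":{"type":"number"}},"squeeze":{"type":"number"}},"required":["increments"]}

```bash
mkdir -p pics; ls; python3 - <<'E'
from cell import r
import cv2
s=r.state();print(s)
for n in("scene","side"):
    d=r.get_image(n);cv2.imwrite(f"pics/{n}0.png",d["image"][:,:,::-1]);print(n,[d[k] for k in("fx","fy","cx","cy","rvec","tvec")])
d=r.get_image("wrist");cv2.imwrite("pics/wrist0.png",d["image"][:,:,::-1]);print(d["mount"],d["fx"])
E
```

```text
pics
{'t': 0.0, 'joint_positions': array([-0.09917717,  0.33391777,  0.03989674,  1.46626893, -0.01338531,
        1.34329103, -0.05849759]), 'qd': array([ 1.89563033e-04, -4.73094927e-04, -1.41135299e-03,  2.61826582e-04,
       -1.22351477e-03, -6.43723676e-05, -1.80469427e-03]), 'effort': array([ 4.63630895e-04, -6.58554840e+01,  1.36586554e+00, -4.05554795e+01,
        1.68904377e-02,  1.27170872e-02, -1.99809978e-05]), 'position': array([ 6.49548553e-01, -6.26914901e-05,  2.30418288e-01]), 'ee_rot': array([-0.49957739, -0.50035629,  0.50045027, -0.4996154 ]), 'force': array([ 0.2136504 ,  0.32220221, -0.86554823]), 'moment': array([ 0.03686642, -0.03687084, -0.0411584 ]), 'finger_gap': 0.9984795345807176}
scene [591.8007672823201, 591.8007672823201, 314.22923104167415, 242.82926074950836, array([ 1.65650372,  1.76754413, -0.80778746]), array([ 0.01011862, -0.32179073,  1.70038902])]
side [513.598617872133, 513.598617872133, 320.93930934003487, 240.08432708562688, array([ 0.25061486, -2.79958592,  1.22903389]), array([0.54672797, 0.066977  , 1.03574713])]
[[ 7.66365626e-04 -3.16337046e-01  9.48646555e-01 -1.40633618e-01]
 [ 9.99999125e-01  1.26529829e-03 -3.85922691e-04 -5.98001386e-04]
 [-1.07823922e-03  9.48646021e-01  3.16337739e-01 -8.10752382e-02]
 [ 0.00000000e+00  0.00000000e+00  0.00000000e+00  1.00000000e+00]] 368.93092290524413
```

View pics/scene0.png

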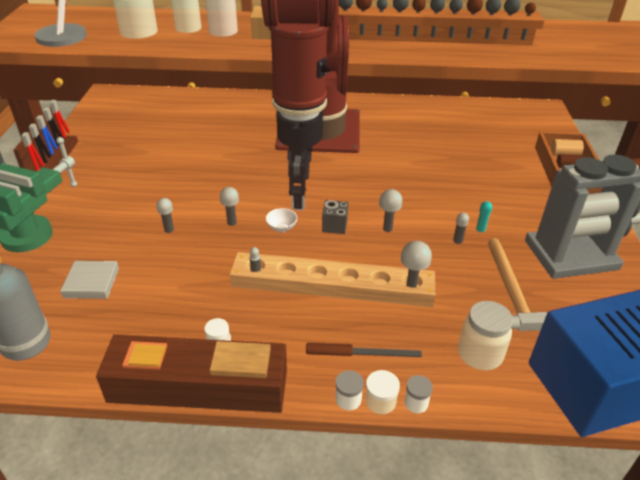

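View pics/side0.png

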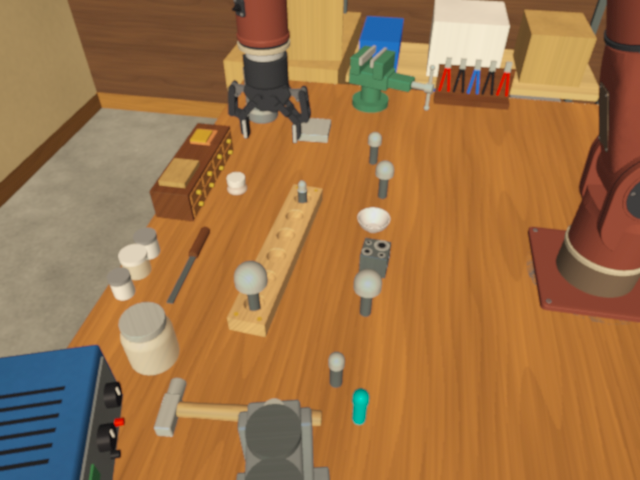

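```bash
cat > h.py <<'E'
import cv2,numpy as np
from scipy.optimize import least_squares
C={"scene":(591.8007672823201,314.22923104167415,242.82926074950836,[1.65650372,1.76754413,-0.80778746],[0.01011862,-0.32179073,1.70038902]),
"side":(513.598617872133,320.93930934003487,240.08432708562688,[0.25061486,-2.79958592,1.22903389],[0.54672797,0.066977,1.03574713])}
def proj(n,P):
    f,cx,cy,rv,t=C[n];K=np.array([[f,0,cx],[0,f,cy],[0,0,1]])
    return cv2.projectPoints(np.atleast_2d(np.array(P,float)),np.array(rv),np.array(t),K,None)[0][:,0]
def onz(n,uv,z):
    f,cx,cy,rv,t=C[n];R=cv2.Rodrigues(np.array(rv))[0]
    d=R.T@np.array([(uv[0]-cx)/f,(uv[1]-cy)/f,1]);o=-R.T@np.array(t)
    return (o+d*(z-o[2])/d[2])
E
python3 - <<'E'
from h import *
from scipy.spatial.transform import Rotation as Ro
print(Ro.from_quat([-0.49957739,-0.50035629,0.50045027,-0.4996154]).as_matrix().round(3))
S={"a":((462,218),(336,361),.065,.013),"b":((165,205),(375,139),.071,.017),"c":((229,195),(385,170),.077,.021),"d":((391,200),(368,284),.083,.025),"es":((255,252),(302,186),.071,.009),"el":((416,256),(251,277),.101,.029),
"turq":((485,208),(360,398),.065,.013)}
for k,v in S.items():
    e=[]
    for n,uv in zip(("scene","side"),v[:2]): e.append(onz(n,uv,v[2]))
    f=lambda p:np.r_[proj("scene",p)[0]-v[0],proj("side",p)[0]-v[1]]
    q=least_squares(f,[.6,0,.07])
    print(k,e[0].round(4),e[1].round(4),"tri",q.x.round(4),np.abs(q.fun).max().round(1))
a=cv2.imread("pics/scene0.png")[180:310,140:500];a=cv2.resize(a,None,fx=2.2,fy=2.2,interpolation=2)
b=cv2.imread("pics/side0.png")[120:400,220:420];b=cv2.resize(b,None,fx=1.4,fy=1.4,interpolation=2)
o=np.zeros((286,0,3),np.uint8)
cv2.imwrite("pics/crop1.png",a)
E
```

```text
[[-0.002  1.    -0.   ]
 [-0.    -0.    -1.   ]
 [-1.    -0.002  0.   ]]
a [0.466  0.3406 0.065 ] [0.4697 0.3408 0.065 ] tri [0.4692 0.3409 0.0663] 0.5
b [ 0.4737 -0.312   0.071 ] [ 0.4758 -0.3147  0.071 ] tri [ 0.4757 -0.3113  0.0728] 0.1
c [ 0.4344 -0.1757  0.077 ] [ 0.4392 -0.1764  0.077 ] tri [ 0.4388 -0.1744  0.0793] 0.3
d [0.4354 0.1858 0.083 ] [0.4377 0.1856 0.083 ] tri [0.4375 0.186  0.084 ] 0.2
es [ 0.6158 -0.0924  0.071 ] [ 0.6147 -0.0915  0.071 ] tri [ 0.6149 -0.0925  0.0702] 0.0
el [0.6393 0.2246 0.101 ] [0.6386 0.2217 0.101 ] tri [0.6388 0.2236 0.1017] 0.5
turq [0.4258 0.3965 0.065 ] [0.4246 0.3981 0.065 ] tri [0.4245 0.3972 0.0638] 0.1
```

View pics/crop1.png

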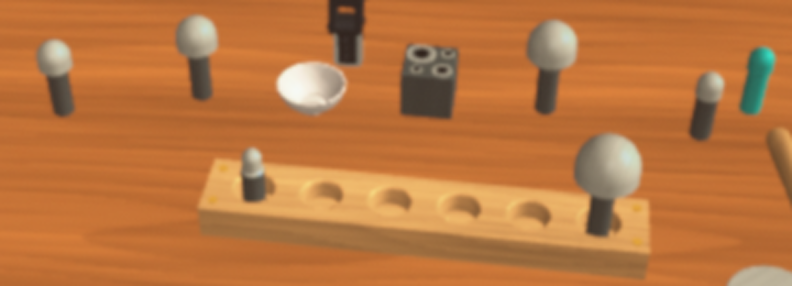

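```bash
python3 - <<'E'
from h import *
B=[(322,194),(390.5,201),(459.5,208),(529,215)]
P=np.array([onz("scene",(u/2.2+140,v/2.2+180),.034) for u,v in B]);print(P.round(4))
P=np.array([onz("scene",(u/2.2+140,v/2.2+180),.034) for u,v in [(215,160),(200,208),(648,200),(645,250)]]);print(P.round(4),P.mean(0))
img=cv2.imread("pics/side0.png");o=img.copy()
a=cv2.resize(img[170:340,220:330],None,fx=3.5,fy=3.5,interpolation=2);cv2.imwrite("pics/crop2.png",a)
E
```

```text
[[ 0.6193 -0.0295  0.034 ]
 [ 0.6244  0.0345  0.034 ]
 [ 0.6293  0.0982  0.034 ]
 [ 0.6342  0.1618  0.034 ]]
[[ 0.579  -0.1361  0.034 ]
 [ 0.6459 -0.1392  0.034 ]
 [ 0.6064  0.2724  0.034 ]
 [ 0.6721  0.2637  0.034 ]] [0.62583531 0.06520262 0.034     ]
```

View pics/crop2.png

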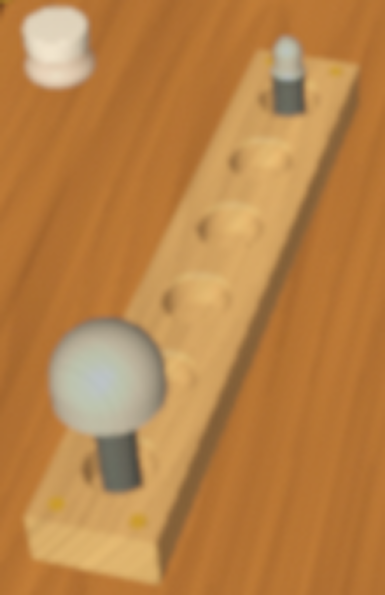

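Emit:
arm_command(increments=[0,-2.3,-4.3,0,8.5,0,-2.3,-4.3,0,8.5,0,-2.3,-4.3,0,8.5,0,-2.3,-4.3,0,8.5,0,-2.3,-4.3,0,8.5,0,-2.3,-4.3,0,8.5,0,-2.3,-4.3,0,8.5,0,-2.0,-4.0,0,8.5], squeeze=50)

```text
t: 0.95
position: [0.4667, 0.3427, 0.2271]
ee_rot: [-0.502, -0.496, 0.506, -0.497]
force: [0.1, 0.1, 0.5]
finger_gap: 0.996
```

```bash
cat >> h.py <<'E'
from scipy.spatial.transform import Rotation as Ro
def wcam(r):
    s=r.state();d=r.get_image("wrist");T=np.eye(4);T[:3,:3]=Ro.from_quat(s["ee_rot"]).as_matrix();T[:3,3]=s["position"]
    M=T@np.array(d["mount"]);return s,d,M
def wproj(d,M,P):
    p=np.linalg.inv(M)@np.r_[P,1];return np.array([d["fx"]*p[0]/p[2]+d["cx"],d["fy"]*p[1]/p[2]+d["cy"]])
def wonz(d,M,uv,z):
    v=M[:3,:3]@np.array([(uv[0]-d["cx"])/d["fx"],(uv[1]-d["cy"])/d["fy"],1]);o=M[:3,3];return o+v*(z-o[2])/v[2]
def delta(s,p):  # cm in tool axes to TCP target p
    return (Ro.from_quat(s["ee_rot"]).as_matrix().T@(np.array(p)-s["position"])*100).round(2)
E
python3 - <<'E'
from h import *
from cell import r
B=[(261,159),(230,227),(197,298)]
print([onz("side",(u/3.5+220,v/3.5+170),.034).round(4) for u,v in B])
s,d,M=wcam(r);o=np.ascontiguousarray(d["image"][:,:,::-1])
print(wproj(d,M,[.469,.341,.065]),wproj(d,M,[.469,.341,0.]))
cv2.imwrite("pics/w1.png",o)
E
```

```text
[array([ 0.6198, -0.0325,  0.034 ]), array([0.6244, 0.0325, 0.034 ]), array([0.6291, 0.095 , 0.034 ])]
[322.85667176 209.80770112] [322.39824344 192.73987208]
```

View pics/w1.png

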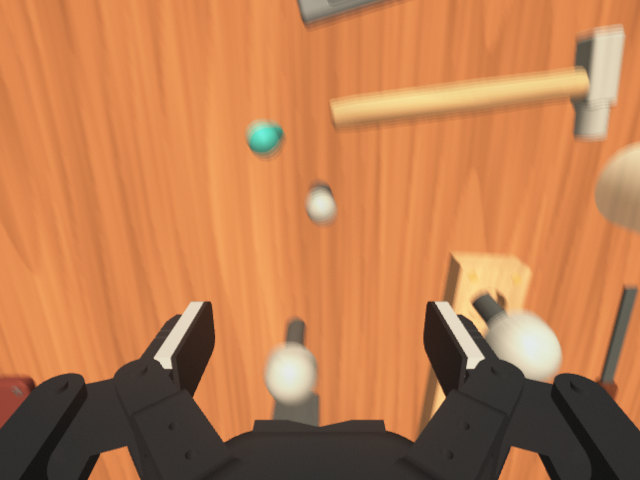

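```bash
python3 - <<'E'
from h import *
from cell import r
s,d,M=wcam(r);g=cv2.cvtColor(d["image"],cv2.COLOR_RGB2HSV)
m=((g[...,1]<70)&(g[...,2]>110)).astype(np.uint8)[120:270,250:400]
n,l,st,c=cv2.connectedComponentsWithStats(m);i=1+st[1:,4].argmax();print(st[i],c[i]+[250,120])
p=wonz(d,M,c[i]+[250,120],.063);print(p,delta(s,[p[0],p[1],.04]))
E
```

```text
[ 66  75  28  41 792] [329.4280303  217.93560606]
[0.46892472 0.34218525 0.063     ] [18.7   0.86  0.85]
```

Emit:
arm_command(increments=[2,0.85,0.85,0,8.5,4,0,0,0,8.5,3,0,0,0,8.5,0,0,0,0,8.5,0,0,0,0,8.5])

```text
t: 1.55
position: [0.4708, 0.3409, 0.1354]
ee_rot: [-0.499, -0.501, 0.501, -0.499]
force: [0.5, 0.3, -0.6]
finger_gap: 0.995
```

```bash
python3 - <<'E'
from h import *
from cell import r
r.get_image("side")
s=r.state();print(s["position"],delta(s,[.469,.342,.04]),np.abs(s["qd"]).max())
E
```

```text
[0.47080096 0.34075335 0.13536423] [ 9.54 -0.14 -0.14] 0.010621395365410034
```

Emit:
arm_command(increments=[3,-0.15,-0.15,0,8.5,3,0,0,0,8.5,2.5,0,0,0,8.5,1,0,0,0,5,0,0,0,0,4,0,0,0,0,0,0,0,0,0,0,0,0,0,0,0])

```text
t: 2.4
position: [0.4769, 0.3475, 0.052]
ee_rot: [0.506, 0.499, -0.495, 0.5]
force: [0.7, -0.5, -2.7]
finger_gap: 0.285
```

Emit:
arm_command(increments=[0,0,0,0,0,0,0,0,0,0,0,0,0,0,0])

```text
t: 2.7
position: [0.4773, 0.3476, 0.0531]
ee_rot: [0.506, 0.499, -0.495, 0.5]
force: [-0.9, 0.6, -3.7]
finger_gap: 0.284
```

```bash
python3 - <<'E'
from h import *
from cell import r
s,d,M=wcam(r);print(s["position"],s["finger_gap"],s["force"])
cv2.imwrite("pics/w2.png",d["image"][:,:,::-1])
E
```

```text
[0.47728032 0.34760644 0.05311282] 0.2835152745628157 [-0.9159268   0.59359065 -3.67140635]
```

View pics/w2.png

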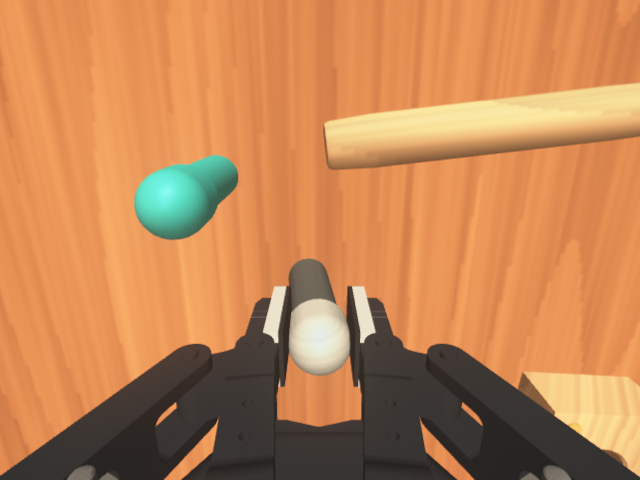

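Emit:
arm_command(increments=[0,0,0,0,4,0,0,0,0,5,0,0,0,0,5,0,0,0,0,5])

```text
t: 3.15
position: [0.4778, 0.348, 0.0538]
ee_rot: [0.507, 0.499, -0.494, 0.5]
force: [-0.1, -0.1, 0.1]
finger_gap: 0.589
```

```bash
python3 - <<'E'
from h import *
from cell import r
s,d,M=wcam(r);print(s["position"],s["finger_gap"],s["force"],Ro.from_quat(s["ee_rot"]).as_matrix().round(3))
g=cv2.cvtColor(d["image"],cv2.COLOR_RGB2HSV)
m=((g[...,1]<70)&(g[...,2]>110)).astype(np.uint8)[280:420,290:352]
n,l,st,c=cv2.connectedComponentsWithStats(m);i=1+st[1:,4].argmax();print(st[i],c[i]+[290,280])
p=wonz(d,M,c[i]+[290,280],.063);print(p,delta(s,[p[0],p[1],.04]))
E
```

```text
[0.47779928 0.34803556 0.05377861] 0.588926944598201 [-0.05448781 -0.05997804  0.10617354] [[ 0.014  1.    -0.002]
 [ 0.011 -0.002 -1.   ]
 [-1.     0.014 -0.011]]
[   0    0   45   91 3247] [309.3868186  328.10840776]
[0.47317528 0.34315708 0.063     ] [ 1.37 -0.48  0.5 ]
```

Emit:
arm_command(increments=[0,-0.4,0.5,0,5,1.3,0,0,0,5,0,0,0,0,5])

```text
t: 3.5
position: [0.4736, 0.3427, 0.0397]
ee_rot: [0.507, 0.499, -0.494, 0.5]
force: [0.7, -0.5, -0.4]
finger_gap: 0.588
```

```bash
python3 - <<'E'
from h import *
from cell import r
s,d,M=wcam(r);print(s["position"],s["finger_gap"],s["force"])
cv2.imwrite("pics/w3.png",d["image"][200:460,180:460,::-1])
E
```

```text
[0.4736317  0.34266316 0.03973221] 0.5876340476872577 [ 0.69454055 -0.49827713 -0.40746977]
```

View pics/w3.png

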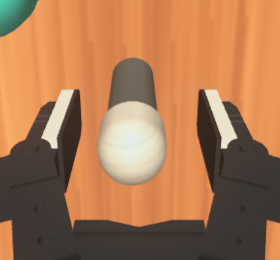

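Emit:
arm_command(increments=[0.2,-0.1,0,0,3.5,0,0,0,0,2,0,0,0,0,0,0,0,0,0,0,0,0,0,0,0])

```text
t: 4.05
position: [0.473, 0.3432, 0.0383]
ee_rot: [0.507, 0.499, -0.494, 0.5]
force: [-0.2, -0.8, -0.6]
finger_gap: 0.288
```

Emit:
arm_command(increments=[-1,0,0,0,0,-2,0,0,0,0,-4,0,0,0,0,-4,0,0,0,0,-4,0,0,0,0,-2,0,0,0,0,0,0,0,0,0])

```text
t: 4.75
position: [0.4686, 0.34, 0.2166]
ee_rot: [0.506, 0.499, -0.495, 0.5]
force: [-0.1, -0.4, -3.2]
finger_gap: 0.283
```

```bash
python3 - <<'E'
from h import *
from cell import r
s,d,M=wcam(r);print(s["position"],s["finger_gap"],s["force"],delta(s,[.6195,-.0305,.2]))
cv2.imwrite("pics/w4.png",d["image"][200:460,180:460,::-1])
E
```

```text
[0.4686296  0.33996828 0.21657462] 0.28262314270006444 [-0.06240176 -0.40537071 -3.1773033 ] [ 1.46 15.11 37.05]
```

View pics/w4.png

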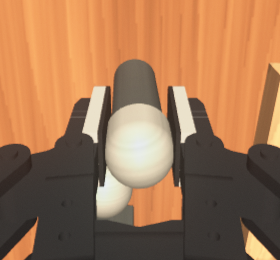

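Emit:
arm_command(increments=[0,0.8,2,0,0,0,1.8,4.3,0,0,0,1.9,4.6,0,0,0,1.9,4.6,0,0,0,1.9,4.6,0,0,0,1.9,4.6,0,0,0,1.9,4.6,0,0,0,1.4,3.6,0,0], squeeze=80)

```text
t: 5.6
position: [0.5981, 0.0094, 0.1977]
ee_rot: [0.496, 0.507, -0.497, 0.5]
force: [0.4, -0.2, -2.6]
finger_gap: 0.275
```

Emit:
arm_command(increments=[0,0.8,2,0,0,0,0,0,0,0,0,0,0,0,0])

```text
t: 5.9
position: [0.6046, -0.0202, 0.1905]
ee_rot: [0.495, 0.506, -0.503, 0.496]
force: [-1.1, 0.2, -3.5]
finger_gap: 0.278
```

```bash
cat > ck.py <<'E'
from h import *
from cell import r
import sys
s=r.state();print(s["t"],s["position"].round(4),s["finger_gap"],s["force"].round(1),delta(s,[float(v) for v in sys.argv[1:4]]),Ro.from_quat(s["ee_rot"]).as_matrix()[:,0].round(3),"yaw",Ro.from_quat(s["ee_rot"]).as_matrix()[:,1].round(3))
E
python3 ck.py .6195 -.0305 .0500
```

```text
5.9 [ 0.6046 -0.0202  0.1905] 0.2784456435510258 [-1.1  0.2 -3.5] [14.02  1.73  1.07] [-0.018  0.002 -1.   ] yaw [ 1.     0.003 -0.018]
```

Emit:
arm_command(increments=[2,1,0.7,0,0,3,0.7,0.4,0,0,3,0,0,0,0,0,0,0,0,0,0,0,0,0,0])

```text
t: 6.4
position: [0.618, -0.0243, 0.1049]
ee_rot: [0.493, 0.51, -0.502, 0.496]
force: [-0.4, 1.2, -2.2]
finger_gap: 0.282
```

```bash
python3 ck.py .6195 -.0305 .0500;  python3 - <<'E'
from h import *
from cell import r
a=r.get_image("scene")["image"][190:320,220:440,::-1];b=r.get_image("side")["image"][150:350,220:340,::-1]
a=cv2.resize(a,None,fx=2.3,fy=2.3,interpolation=2);b=cv2.resize(b,None,fx=2,fy=2,interpolation=2)
o=np.zeros((400,a.shape[1]+b.shape[1],3),np.uint8);o[:a.shape[0],:a.shape[1]]=a;o[:b.shape[0],a.shape[1]:]=b
cv2.imwrite("pics/p5.png",o)
E
```

```text
6.4 [ 0.618  -0.0243  0.1049] 0.2821681347040688 [-0.4  1.2 -2.2] [5.48 0.27 0.65] [-0.022  0.005 -1.   ] yaw [ 1.     0.011 -0.022]
```

View pics/p5.png

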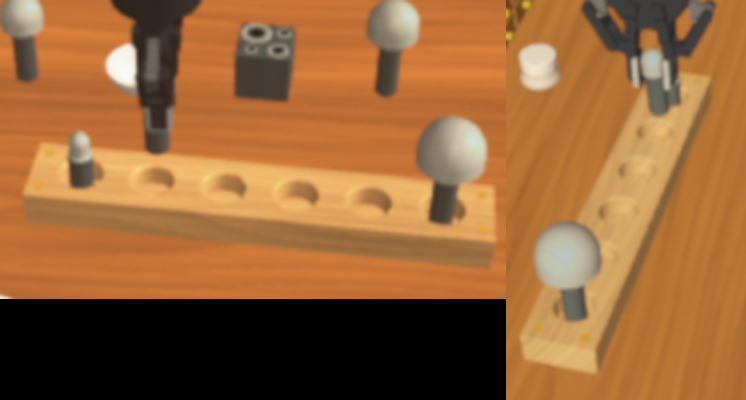

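Emit:
arm_command(increments=[1,0.2,0.7,0,0,0,0.1,0,0,0,0,0,0,0,0])

```text
t: 6.8
position: [0.6231, -0.0314, 0.0981]
ee_rot: [0.494, 0.508, -0.5, 0.497]
force: [0.6, 1.2, -2.9]
finger_gap: 0.281
```

```bash
python3 ck.py .6195 -.0305 .0500
```

```text
6.8 [ 0.6231 -0.0314  0.0981] 0.28091764779005834 [ 0.6  1.2 -2.9] [ 4.81 -0.28 -0.07] [-0.016  0.005 -1.   ] yaw [ 1.     0.011 -0.016]
```

Emit:
arm_command(increments=[1.5,-0.25,0,0,0,1.5,0,0,0,0,0.8,0,0,0,0,0.4,0,0,0,0,0.3,0,0,0,0])

```text
t: 7.3
position: [0.6199, -0.0315, 0.0502]
ee_rot: [0.495, 0.508, -0.5, 0.498]
force: [-7.7, -0.2, 33.0]
finger_gap: 0.28
```

```bash
python3 ck.py .6195 -.0305 .0500
```

```text
7.3 [ 0.6199 -0.0315  0.0502] 0.2804363256495629 [-7.7 -0.2 33. ] [ 0.02 -0.04 -0.1 ] [-0.015  0.005 -1.   ] yaw [ 1.     0.011 -0.015]
```

Emit:
arm_command(increments=[-0.1,0,0,0,2.9,0,0,0,0,3.5,0,0,0,0,5,0,0,0,0,6,-1,0,0,0,6,-3,0,0,0,6,-4,0,0,0,8.5,-4,0,0,0,8.5])

```text
t: 8.1
position: [0.6193, -0.0319, 0.1718]
ee_rot: [0.493, 0.51, -0.502, 0.496]
force: [0.7, -1.5, 0.3]
finger_gap: 0.985
```

```bash
python3 ck.py .4757 -.3113 .2200;  python3 - <<'E'
from h import *
from cell import r
a=r.get_image("scene")["image"][190:320,220:440,::-1];b=r.get_image("side")["image"][150:350,220:340,::-1]
a=cv2.resize(a,None,fx=2.3,fy=2.3,interpolation=2);b=cv2.resize(b,None,fx=2,fy=2,interpolation=2)
o=np.zeros((400,a.shape[1]+b.shape[1],3),np.uint8);o[:a.shape[0],:a.shape[1]]=a;o[:b.shape[0],a.shape[1]:]=b
cv2.imwrite("pics/p6.png",o)
E
```

```text
8.1 [ 0.6193 -0.0319  0.1718] 0.9854381774110075 [ 0.7 -1.5  0.3] [ -4.63 -14.78  27.76] [-0.023  0.005 -1.   ] yaw [ 1.     0.011 -0.023]
```

View pics/p6.png

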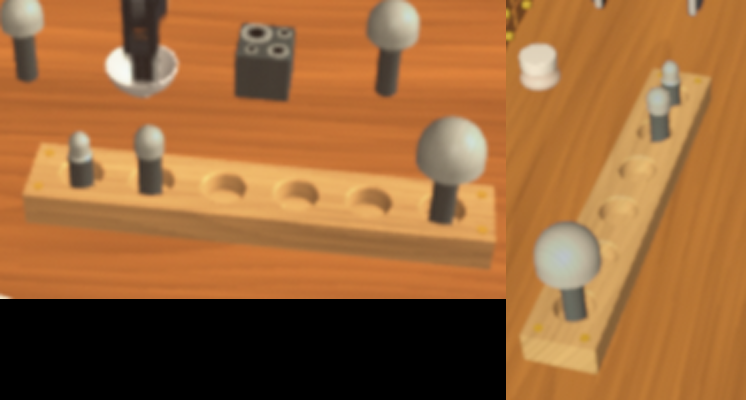

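Emit:
arm_command(increments=[-3,-0.5,1,0,8.5,-1.6,-2.2,4.2,0,8.5,0,-2.3,4.3,0,8.5,0,-2.3,4.3,0,8.5,0,-2.3,4.3,0,8.5,0,-2.3,4.3,0,8.5,0,-2,4,0,8.5,0,-0.8,1.3,0,8.5])

```text
t: 9.0
position: [0.478, -0.317, 0.2313]
ee_rot: [0.496, 0.506, -0.494, 0.504]
force: [-0.3, 0.6, 1.1]
finger_gap: 0.995
```

Emit:
arm_command(increments=[0,0,0,0,8.5,0,0,0,0,8.5])

```text
t: 9.2
position: [0.4764, -0.3194, 0.2323]
ee_rot: [0.497, 0.505, -0.495, 0.503]
force: [1.5, -0.1, -0.1]
finger_gap: 0.993
```

```bash
python3 ck.py .4757 -.3113 .1600
```

```text
9.2 [ 0.4764 -0.3194  0.2323] 0.9925541544890892 [ 1.5 -0.1 -0.1] [ 7.23 -0.06 -0.78] [ 0.     0.004 -1.   ] yaw [1.    0.014 0.   ]
```

Emit:
arm_command(increments=[3,0,-0.8,0,8.5,3,0,0,0,8.5,0,0,0,0,8.5])

```text
t: 9.5
position: [0.4802, -0.3065, 0.1724]
ee_rot: [0.497, 0.505, -0.493, 0.505]
force: [-0.6, 0.1, -0.5]
finger_gap: 0.996
```

```bash
cat > wl.py <<'E'
from h import *
from cell import r
import sys
x,y,z,R=[float(v) for v in sys.argv[1:5]]   # expected head sphere centre, radius
s,d,M=wcam(r);e=wproj(d,M,[x,y,z]);k=R*1.2*d["fx"]/np.linalg.norm(M[:3,3]-[x,y,z])*1.4
g=cv2.cvtColor(d["image"],cv2.COLOR_RGB2HSV);m=((g[...,1]<70)&(g[...,2]>125)).astype(np.uint8)
w=np.zeros_like(m);cv2.circle(w,tuple(int(v) for v in e),int(k),1,-1);m&=w
n,l,st,c=cv2.connectedComponentsWithStats(m);i=1+st[1:,4].argmax();p=wonz(d,M,c[i],z-.002)
print("exp",e.round(),"r",k/1.68,"blob",st[i],c[i].round(1),"pos",p.round(4),"tcp",s["position"].round(4))
E
python3 wl.py .4757 -.3113 .071 .017; python3 ck.py .4757 -.3113 .046
```

```text
exp [313. 239.] r 24.41221083230475 blob [ 292  217   46   51 1842] [314.4 242.5] pos [ 0.477  -0.3149  0.069 ] tcp [ 0.4802 -0.3065  0.1724]
9.55 [ 0.4813 -0.3066  0.1745] 0.9940749570071997 [ 0.7  0.1 -0.1] [12.85 -0.65  0.49] [ 0.006  0.003 -1.   ] yaw [1.    0.021 0.006]
```

Emit:
arm_command(increments=[2,-0.5,0.6,0,8.5,3,0,0,0,8.5,3,0,0,0,8.5,2.5,0,0,0,8.5,1,0,0,0,8.5,0,0,0,0,8.5,0,0,0,0,8.5])

```text
t: 10.25
position: [0.4892, -0.31, 0.069]
ee_rot: [0.497, 0.502, -0.487, 0.514]
force: [0.5, 0.5, 1.1]
finger_gap: 0.994
```

```bash
python3 wl.py .4765 -.313 .071 .017; python3 ck.py .4765 -.313 .044
```

```text
exp [290. 314.] r 38.68313986873586 blob [ 253  272   77   89 5380] [291.4 316.1] pos [ 0.4768 -0.3151  0.069 ] tcp [ 0.4892 -0.31    0.069 ]
10.3 [ 0.4894 -0.3101  0.0692] 0.989394639955739 [-0.1 -0.5  0.2] [ 2.49 -1.35  0.24] [ 0.022 -0.001 -1.   ] yaw [0.999 0.031 0.022]
```

Emit:
arm_command(increments=[0.3,-1.25,0.35,0,8.5,1.2,0,0,0,8.5,1,0,0,0,8.5,0,0,0,0,8.5])

```text
t: 10.7
position: [0.4778, -0.3156, 0.0452]
ee_rot: [0.498, 0.5, -0.487, 0.515]
force: [-0.5, 0.6, -0.0]
finger_gap: 0.998
```

```bash
python3 wl.py .4765 -.313 .071 .017; python3 ck.py .4768 -.314 .044
```

```text
exp [319. 336.] r 45.07994458413752 blob [ 275  286   90  106 7588] [319.2 338.3] pos [ 0.4767 -0.3152  0.069 ] tcp [ 0.4778 -0.3156  0.0452]
10.75 [ 0.4781 -0.3157  0.0458] 0.9973379563194624 [ 0.1  0.2 -0.4] [ 0.17 -0.13 -0.17] [ 0.027 -0.004 -1.   ] yaw [0.999 0.031 0.027]
```

Emit:
arm_command(increments=[0.2,-0.1,0,0,6,0,0,0,0,4.5,0,0,0,0,2,0,0,0,0,0,0,0,0,0,0,0,0,0,0,0,0,0,0,0,0])

```text
t: 11.45
position: [0.4776, -0.3157, 0.044]
ee_rot: [0.498, 0.5, -0.486, 0.516]
force: [-0.5, 0.4, -0.7]
finger_gap: 0.371
```

```bash
python3 ck.py .4765 -.314 .044
```

```text
11.45 [ 0.4776 -0.3157  0.044 ] 0.3710037052969794 [-0.5  0.4 -0.7] [-0.   -0.1  -0.17] [ 0.027 -0.004 -1.   ] yaw [0.999 0.031 0.027]
```

Emit:
arm_command(increments=[-1,0,0,0,0,-2,0,0,0,0,-4,0,0,0,0,-4,0,0,0,0,-4,0,0,0,0,-2,0.7,-1.5,0,0,0,1.5,-3.5,0,0,0,1.8,-4.3,0,0])

```text
t: 12.25
position: [0.5059, -0.2256, 0.2248]
ee_rot: [0.5, 0.496, -0.491, 0.512]
force: [0.7, 0.4, -3.8]
finger_gap: 0.375
```

```bash
python3 ck.py .6244 .034 .21
```

```text
12.25 [ 0.5059 -0.2256  0.2248] 0.37455356787463967 [ 0.7  0.4 -3.8] [  1.62  12.26 -25.76] [ 0.025 -0.006 -1.   ] yaw [1.    0.017 0.025]
```

Emit:
arm_command(increments=[0,2,-4.3,0,0,0,2,-4.3,0,0,0,2,-4.3,0,0,0,2,-4.2,0,0,0,2,-4,0,0,0,1.3,-2.5,0,0,0,0,0,0,0,0,0,0,0,0])

```text
t: 13.05
position: [0.6175, 0.0295, 0.2317]
ee_rot: [0.5, 0.497, -0.488, 0.514]
force: [-1.2, -1.3, -2.6]
finger_gap: 0.378
```

```bash
python3 ck.py .6244 .034 .106
```

```text
13.05 [0.6175 0.0295 0.2317] 0.3780274795854593 [-1.2 -1.3 -2.6] [12.59  0.34 -0.49] [ 0.029 -0.004 -1.   ] yaw [0.999 0.024 0.029]
```

Emit:
arm_command(increments=[3,0.3,-0.5,0,0,3.5,0,0,0,0,3.5,0,0,0,0,1.5,0,0,0,0,0,0,0,0,0])

```text
t: 13.55
position: [0.6234, 0.0267, 0.1166]
ee_rot: [0.502, 0.494, -0.49, 0.514]
force: [-0.1, 0.4, -2.3]
finger_gap: 0.376
```

```bash
python3 ck.py .6244 .034 .056
```

```text
13.55 [0.6234 0.0267 0.1166] 0.3759911388094725 [-0.1  0.4 -2.3] [ 6.05 -0.09 -0.78] [ 0.032 -0.007 -0.999] yaw [0.999 0.016 0.032]
```

Emit:
arm_command(increments=[1,0,-0.8,0,0,1,0,-0.1,0,0,0,0,0,0,0])

```text
t: 13.85
position: [0.6247, 0.0339, 0.0977]
ee_rot: [0.503, 0.492, -0.49, 0.514]
force: [-0.2, -0.2, -2.3]
finger_gap: 0.373
```

```bash
python3 ck.py .6244 .034 .056
```

```text
13.85 [0.6247 0.0339 0.0977] 0.37331787977826336 [-0.2 -0.2 -2.3] [ 4.17 -0.17 -0.05] [ 0.035 -0.008 -0.999] yaw [0.999 0.013 0.035]
```

Emit:
arm_command(increments=[1.5,-0.15,0,0,0,1.2,-0.05,0,0,0,0.7,0,0,0,0,0.4,0,0,0,0,0.2,0,0,0,0])

```text
t: 14.35
position: [0.6251, 0.0336, 0.0559]
ee_rot: [0.504, 0.492, -0.489, 0.514]
force: [-4.7, -0.5, 17.8]
finger_gap: 0.371
```

```bash
python3 ck.py .6244 .034 .056
```

```text
14.35 [0.6251 0.0336 0.0559] 0.37068857644745856 [-4.7 -0.5 17.8] [-0.01 -0.07 -0.04] [ 0.038 -0.008 -0.999] yaw [0.999 0.013 0.038]
```

Seated. Release and go up, then toward c at (.438,-.175).

Emit:
arm_command(increments=[-0.1,0,0,0,3.7,0,0,0,0,4.5,0,0,0,0,5.5,0,0,0,0,6.5,-1,0,0,0,6.5,-3,0,0,0,7,-4,0,0,0,8.5,-4,0,0,0,8.5])

```text
t: 15.15
position: [0.6182, 0.0343, 0.1784]
ee_rot: [0.502, 0.493, -0.491, 0.513]
force: [1.6, -0.5, 1.0]
finger_gap: 0.994
```

```bash
python3 ck.py .4385 -.175 .22
```

```text
15.15 [0.6182 0.0343 0.1784] 0.9936442360954169 [ 1.6 -0.5  1. ] [ -4.54 -18.1   20.74] [ 0.031 -0.009 -0.999] yaw [0.999 0.013 0.031]
```

Emit:
arm_command(increments=[-3,-0.5,0.5,0,8.5,-1.5,-2.5,3,0,8.5,0,-3,3.4,0,8.5,0,-3,3.4,0,8.5,0,-3,3.4,0,8.5,0,-3,3.4,0,8.5,0,-2.5,2.8,0,8.5,0,0,0,0,8.5])

```text
t: 15.95
position: [0.4421, -0.172, 0.2349]
ee_rot: [0.508, 0.489, -0.484, 0.519]
force: [-0.3, 0.9, 0.3]
finger_gap: 1.0
```

```bash
python3 ck.py .4385 -.175 .16; python3 wl.py .4385 -.175 .077 .021
```

```text
15.95 [ 0.4421 -0.172   0.2349] 0.9996310648147757 [-0.3  0.9  0.3] [ 7.46 -0.77  0.24] [ 0.054 -0.006 -0.999] yaw [0.998 0.016 0.054]
exp [305. 212.] r 25.017193939399803 blob [ 284  188   48   50 1824] [307.4 212.8] pos [ 0.4404 -0.1759  0.075 ] tcp [ 0.4421 -0.172   0.2349]
```

Emit:
arm_command(increments=[2,-0.6,0.3,0,8.5,2,0,0,0,8.5,2,0,0,0,8.5,1,0,0,0,8.5,0,0,0,0,8.5])

```text
t: 16.5
position: [0.4459, -0.1699, 0.167]
ee_rot: [0.508, 0.488, -0.48, 0.522]
force: [0.4, 0.8, 0.2]
finger_gap: 0.993
```

```bash
python3 wl.py .440 -.1755 .077 .021;python3 ck.py .440 -.1755 .05; 
```

```text
exp [302. 244.] r 31.50743911834338 blob [ 273  212   60   66 3078] [302.5 244.9] pos [ 0.4401 -0.1767  0.075 ] tcp [ 0.4459 -0.1699  0.167 ]
16.55 [ 0.4463 -0.17    0.1677] 0.9955277578728682 [0.1 0.  0.4] [11.71 -1.38  0.46] [ 0.063 -0.005 -0.998] yaw [0.998 0.023 0.063]
```

Emit:
arm_command(increments=[1.5,-1.3,0.5,0,8.5,2,-0.1,0,0,8.5,2,-0.1,0,0,8.5,2,-0.1,0,0,8.5,1,0,0,0,8.5,0,0,0,0,8.5])

```text
t: 17.15
position: [0.4422, -0.1754, 0.0867]
ee_rot: [0.51, 0.486, -0.477, 0.527]
force: [-0.5, 0.6, 0.0]
finger_gap: 0.993
```

```bash
python3 wl.py .440 -.1765 .077 .021;python3 ck.py .440 -.1765 .05; 
```

```text
exp [314. 297.] r 45.25495468805363 blob [ 270  248   90   98 6934] [313.8 296.9] pos [ 0.44   -0.1773  0.075 ] tcp [ 0.4422 -0.1754  0.0867]
17.2 [ 0.4426 -0.1755  0.0874] 0.9953905330608941 [-0.6 -0.1 -0.8] [ 3.72 -0.54  0.05] [ 0.075 -0.007 -0.997] yaw [0.997 0.026 0.075]
```

Emit:
arm_command(increments=[1.5,-0.5,0.1,0,8.5,1.5,0,0,0,8.5,0.7,0,0,0,8.5,0,0,0,0,8.5])

```text
t: 17.6
position: [0.4445, -0.1777, 0.0545]
ee_rot: [0.511, 0.483, -0.475, 0.529]
force: [-0.1, -1.0, 0.1]
finger_gap: 0.993
```

```bash
python3 wl.py .440 -.1765 .077 .021;python3 ck.py .440 -.177 .05; 
```

```text
exp [314. 335.] r 54.37910557327985 blob [  259   272   111   125 10841] [313.4 334.7] pos [ 0.4401 -0.1777  0.075 ] tcp [ 0.4445 -0.1777  0.0545]
17.65 [ 0.4449 -0.1778  0.055 ] 0.9929145348240598 [ 0.  -0.   0.1] [ 0.45 -0.52 -0.1 ] [ 0.083 -0.009 -0.996] yaw [0.996 0.027 0.083]
```

Emit:
arm_command(increments=[0.4,-0.35,0,0,7,0.1,0,0,0,5.5,0,0,0,0,3,0,0,0,0,0,0,0,0,0,0,0,0,0,0,0,0,0,0,0,0])

```text
t: 18.35
position: [0.4426, -0.1783, 0.0519]
ee_rot: [0.512, 0.482, -0.474, 0.53]
force: [0.4, 0.1, -1.3]
finger_gap: 0.47
```

```bash
python3 ck.py .440 -.177 .05; 
```

```text
18.35 [ 0.4426 -0.1783  0.0519] 0.4702289361941424 [ 0.4  0.1 -1.3] [ 0.17 -0.28 -0.14] [ 0.086 -0.01  -0.996] yaw [0.996 0.027 0.086]
```

Emit:
arm_command(increments=[-0.5,0,0,0,0,-1,0,0,0,0,-2,0,0,0,0,-3,0,0,0,0,-4,0,0,0,0,-4,0,0,0,0,-2.5,0,0,0,0,0,0,0,0,0], squeeze=100)

```text
t: 19.15
position: [0.4236, -0.176, 0.2289]
ee_rot: [0.511, 0.484, -0.476, 0.528]
force: [0.5, 0.2, -4.5]
finger_gap: 0.467
```

```bash
python3 ck.py .629 .097 .22;python3 - <<'E'
from h import *
from cell import r
a=r.get_image("side")["image"][90:330,220:420,::-1];b=r.get_image("wrist")["image"][200:460,180:460,::-1]
a=cv2.resize(a,None,fx=2,fy=2,interpolation=2)
o=np.zeros((480,680,3),np.uint8);o[:480,:400]=a;o[:260,400:]=b
cv2.imwrite("pics/p7.png",o)
E
```

```text
19.15 [ 0.4236 -0.176   0.2289] 0.4666668255734031 [ 0.5  0.2 -4.5] [  2.28  21.11 -26.78] [ 0.079 -0.009 -0.997] yaw [0.997 0.026 0.079]
```

View pics/p7.png

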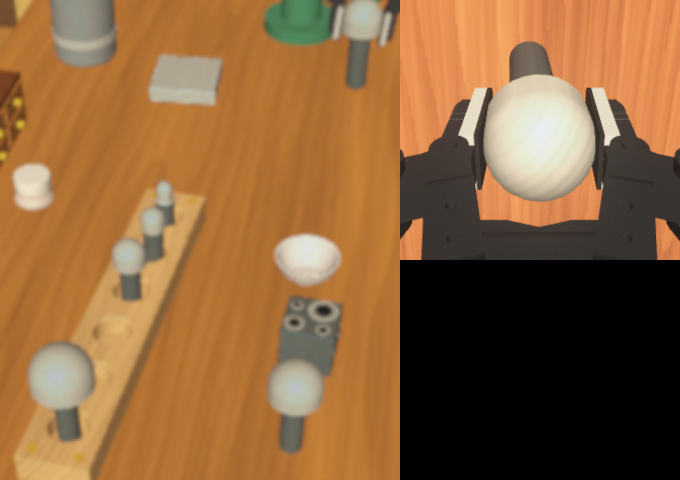

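Emit:
arm_command(increments=[0,1,-1.3,0,0,0,2,-2.5,0,0,0,2.8,-3.5,0,0,0,3,-3.8,0,0,0,3,-3.8,0,0,0,3,-3.8,0,0,0,3,-3.8,0,0,0,2,-2.5,0,0])

```text
t: 20.05
position: [0.6105, 0.0826, 0.2157]
ee_rot: [0.506, 0.489, -0.487, 0.517]
force: [0.2, -0.9, -3.7]
finger_gap: 0.463
```

```bash
python3 ck.py .630 .097 .13
```

```text
20.05 [0.6105 0.0826 0.2157] 0.46288579835869803 [ 0.2 -0.9 -3.7] [ 8.64  1.57 -1.49] [ 0.047 -0.008 -0.999] yaw [0.999 0.014 0.047]
```

Emit:
arm_command(increments=[1,1,-0.9,0,0,2.5,0.5,-0.3,0,0,2.5,0,0,0,0,1.5,0,0,0,0,0,0,0,0,0])

```text
t: 20.55
position: [0.6245, 0.1023, 0.1229]
ee_rot: [0.499, 0.497, -0.489, 0.515]
force: [-0.3, 0.2, -4.4]
finger_gap: 0.463
```

```bash
python3 ck.py .631 .097 .064
```

```text
20.55 [0.6245 0.1023 0.1229] 0.4629558686883149 [-0.3  0.2 -4.4] [5.91 0.48 0.49] [ 0.027 -0.008 -1.   ] yaw [0.999 0.024 0.027]
```

Emit:
arm_command(increments=[1,0.7,0.5,0,0,0.8,0.1,0,0,0,0,0,0,0,0])

```text
t: 20.85
position: [0.6326, 0.0962, 0.1016]
ee_rot: [0.498, 0.498, -0.49, 0.514]
force: [0.5, 1.0, -4.9]
finger_gap: 0.468
```

```bash
python3 ck.py .633 .097 .064;python3 - <<'E'
from h import *
from cell import r
a=r.get_image("scene")["image"][190:320,220:440,::-1];b=r.get_image("side")["image"][150:350,220:340,::-1]
a=cv2.resize(a,None,fx=2.3,fy=2.3,interpolation=2);b=cv2.resize(b,None,fx=2,fy=2,interpolation=2)
o=np.zeros((400,a.shape[1]+b.shape[1],3),np.uint8);o[:a.shape[0],:a.shape[1]]=a;o[:b.shape[0],a.shape[1]:]=b
cv2.imwrite("pics/p8.png",o)
E
```

```text
20.85 [0.6326 0.0962 0.1016] 0.4677171433485371 [ 0.5  1.  -4.9] [ 3.76 -0.04 -0.11] [ 0.023 -0.009 -1.   ] yaw [0.999 0.024 0.023]
```

View pics/p8.png

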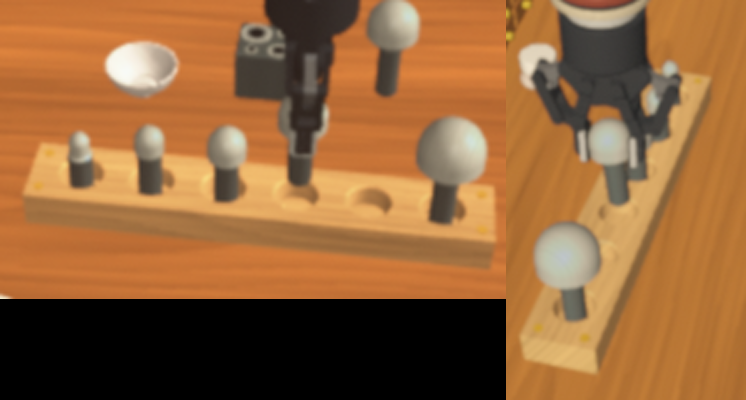

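Emit:
arm_command(increments=[1.2,0,-0.1,0,0,1.0,0,0,0,0,0.6,0,0,0,0,0.3,0,0,0,0,0.2,0,0,0,0])

```text
t: 21.45
position: [0.635, 0.0975, 0.0694]
ee_rot: [0.499, 0.497, -0.489, 0.515]
force: [0.7, -0.5, -4.7]
finger_gap: 0.466
```

```bash
python3 ck.py .633 .097 .064
```

```text
21.45 [0.635  0.0975 0.0694] 0.46634417377605136 [ 0.7 -0.5 -4.7] [ 0.53 -0.22  0.04] [ 0.029 -0.008 -1.   ] yaw [0.999 0.024 0.029]
```

Emit:
arm_command(increments=[0.3,-0.2,0,0,0,0.2,0,0,0,0,0.2,0,0,0,0])

```text
t: 21.75
position: [0.6333, 0.0978, 0.064]
ee_rot: [0.499, 0.497, -0.489, 0.515]
force: [-10.9, -0.6, 24.4]
finger_gap: 0.463
```

```bash
python3 ck.py .633 .097 .064
```

```text
21.75 [0.6333 0.0978 0.064 ] 0.4629098420298696 [-10.9  -0.6  24.4] [ 0.   -0.03  0.08] [ 0.029 -0.007 -1.   ] yaw [0.999 0.024 0.029]
```

Emit:
arm_command(increments=[0,0,0,0,4.6,0,0,0,0,5,0,0,0,0,6,0,0,0,0,7,-1,0,0,0,7.5,-3,0,0,0,8.5,-4,0,0,0,8.5,-4,0,0,0,8.5])

```text
t: 22.55
position: [0.628, 0.0983, 0.1858]
ee_rot: [0.498, 0.498, -0.49, 0.514]
force: [0.6, -0.2, -0.0]
finger_gap: 0.997
```

```bash
python3 ck.py .438 .186 .23
```

```text
22.55 [0.628  0.0983 0.1858] 0.9972984958628223 [ 0.6 -0.2 -0. ] [ -4.96 -18.68  -9.18] [ 0.025 -0.008 -1.   ] yaw [0.999 0.024 0.024]
```

Emit:
arm_command(increments=[-3,0,0,0,8.5,-1.8,-1.5,-0.8,0,8.5,0,-2.2,-1.1,0,8.5,0,-2.2,-1.1,0,8.5,0,-2.2,-1.1,0,8.5,0,-2.2,-1.1,0,8.5,0,-2.2,-1.1,0,8.5,0,-2.2,-1.1,0,8.5])

```text
t: 23.35
position: [0.4789, 0.1702, 0.2451]
ee_rot: [0.505, 0.492, -0.485, 0.517]
force: [-0.1, 0.4, 0.3]
finger_gap: 0.995
```

```bash
python3 ck.py .438 .186 .18
```

```text
23.35 [0.4789 0.1702 0.2451] 0.9949365039414358 [-0.1  0.4  0.3] [ 6.31 -4.35 -1.69] [ 0.045 -0.004 -0.999] yaw [0.999 0.018 0.045]
```

Emit:
arm_command(increments=[1,-2,-0.8,0,8.5,2,-2,-0.6,0,8.5,2,0,0,0,8.5,1,0,0,0,8.5,0,0,0,0,8.5])

```text
t: 23.85
position: [0.4383, 0.1865, 0.1868]
ee_rot: [0.507, 0.492, -0.481, 0.519]
force: [0.4, 0.4, 0.6]
finger_gap: 0.992
```

```bash
python3 wl.py .4375 .186 .083 .025;python3 ck.py .438 .186 .057
```

```text
exp [311. 231.] r 35.81144371982052 blob [ 279  197   68   74 3939] [312.3 234.1] pos [0.4386 0.1829 0.081 ] tcp [0.4383 0.1865 0.1868]
23.9 [0.4387 0.1866 0.1875] 0.996463752397177 [-0.6  0.  -0.4] [13.03 -0.77  0.03] [ 0.053 -0.001 -0.999] yaw [0.998 0.023 0.053]
```

Emit:
arm_command(increments=[2,-0.3,0.25,0,8.5,2,-0.1,0,0,8.5,2,-0.2,0,0,8.5,2,-0.2,0,0,8.5,0,0,0,0,8.5])

```text
t: 24.4
position: [0.4408, 0.1846, 0.1113]
ee_rot: [0.511, 0.49, -0.479, 0.519]
force: [0.6, -0.3, 0.2]
finger_gap: 0.995
```

```bash
python3 wl.py .4385 .1835 .083 .025;python3 ck.py .439 .1835 .057
```

```text
exp [312. 280.] r 49.137463564409884 blob [ 265  228   97  104 7870] [312.5 279.8] pos [0.4387 0.1826 0.081 ] tcp [0.4408 0.1846 0.1113]
24.45 [0.4417 0.185  0.1128] 0.9898398259661217 [ 0.  -0.1  0.6] [ 5.55 -0.63  0.16] [ 0.063  0.004 -0.998] yaw [0.998 0.019 0.063]
```

Emit:
arm_command(increments=[2,-0.5,0.2,0,8.5,1.5,-0.1,0,0,8.5,1.3,0,0,0,8.5,0.5,0,0,0,8.5,0,0,0,0,8.5])

```text
t: 24.95
position: [0.4454, 0.1852, 0.0655]
ee_rot: [0.516, 0.487, -0.475, 0.52]
force: [-0.1, 0.5, -0.2]
finger_gap: 0.993
```

```bash
python3 wl.py .4387 .1827 .083 .025;python3 ck.py .440 .183 .057
```

```text
exp [307. 335.] r 62.1468229318695 blob [  243   264   127   140 14097] [305.8 334. ] pos [0.4385 0.1819 0.081 ] tcp [0.4454 0.1852 0.0655]
25.0 [0.4455 0.1852 0.0658] 0.9935615459859517 [0.5 0.6 0.2] [ 0.84 -0.62  0.22] [ 0.074  0.008 -0.997] yaw [0.997 0.017 0.074]
```

Emit:
arm_command(increments=[0.7,-0.55,0.25,0,8.5,0.4,-0.1,0,0,7.5,0,0,0,0,6.5,0,0,0,0,4,0,0,0,0,0,0,0,0,0,0,0,0,0,0,0,0,0,0,0,0])

```text
t: 25.8
position: [0.4405, 0.183, 0.0557]
ee_rot: [0.516, 0.487, -0.474, 0.521]
force: [-0.2, -0.2, -0.3]
finger_gap: 0.56
```

```bash
python3 ck.py .440 .183 .057; 
```

```text
25.8 [0.4405 0.183  0.0557] 0.5595065217016397 [-0.2 -0.2 -0.3] [-0.14 -0.04 -0.  ] [ 0.076  0.009 -0.997] yaw [0.997 0.017 0.076]
```

Emit:
arm_command(increments=[-0.5,0,0,0,0,-1,0,0,0,0,-2,0,0,0,0,-3,0,0,0,0,-4,0,0,0,0,-4,0,0,0,0,-2.5,0,0,0,0,0,0,0,0,0], squeeze=110)

```text
t: 26.6
position: [0.4218, 0.1795, 0.2304]
ee_rot: [0.512, 0.489, -0.478, 0.519]
force: [0.8, 0.6, -7.0]
finger_gap: 0.554
```

```bash
python3 ck.py .637 .162 .24;python3 - <<'E'
from h import *
from cell import r
cv2.imwrite("pics/p9.png",r.get_image("wrist")["image"][180:460,160:480,::-1])
E
```

```text
26.6 [0.4218 0.1795 0.2304] 0.5541825820873476 [ 0.8  0.6 -7. ] [ 0.43 21.5   2.14] [ 0.065  0.005 -0.998] yaw [0.998 0.018 0.065]
```

View pics/p9.png

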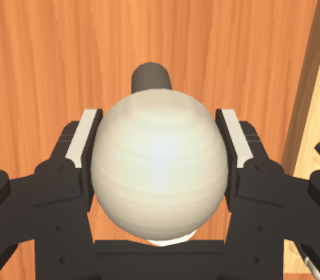

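Held. Move out over the d bore.

Emit:
arm_command(increments=[0,1.2,0.2,0,0,0,2.5,0.3,0,0,0,3.2,0.3,0,0,0,3.2,0.3,0,0,0,3.2,0.3,0,0,0,3.2,0.3,0,0,0,2.5,0.2,0,0,0,1.2,0,0,0])

```text
t: 27.45
position: [0.6271, 0.158, 0.2187]
ee_rot: [0.503, 0.493, -0.487, 0.517]
force: [0.3, -0.6, -6.3]
finger_gap: 0.555
```

```bash
python3 ck.py .637 .162 .068
```

```text
27.45 [0.6271 0.158  0.2187] 0.5549449209607402 [ 0.3 -0.6 -6.3] [15.09  0.4  -0.51] [ 0.04  -0.008 -0.999] yaw [0.999 0.02  0.039]
```

Emit:
arm_command(increments=[2,0.2,-0.2,0,0,3,0,-0.2,0,0,3,0,0,0,0,1.5,0,0,0,0,0,0,0,0,0])

```text
t: 27.95
position: [0.6325, 0.1561, 0.1039]
ee_rot: [0.498, 0.495, -0.494, 0.514]
force: [-0.5, -0.7, -7.6]
finger_gap: 0.562
```

```bash
python3 ck.py .637 .163 .068
```

```text
27.95 [0.6325 0.1561 0.1039] 0.5620117483413078 [-0.5 -0.7 -7.6] [ 3.58  0.38 -0.74] [ 0.023 -0.015 -1.   ] yaw [1.    0.017 0.022]
```

Emit:
arm_command(increments=[0,0.5,-0.8,0,0,0,0,0,0,0,0,0,0,0,0])

```text
t: 28.25
position: [0.6378, 0.1642, 0.1018]
ee_rot: [0.497, 0.495, -0.495, 0.513]
force: [-0.6, 0.4, -7.3]
finger_gap: 0.562
```

```bash
python3 ck.py .638 .164 .068;python3 - <<'E'
from h import *
from cell import r
a=r.get_image("scene")["image"][190:320,220:440,::-1];b=r.get_image("side")["image"][150:350,220:340,::-1]
a=cv2.resize(a,None,fx=2.3,fy=2.3,interpolation=2);b=cv2.resize(b,None,fx=2,fy=2,interpolation=2)
o=np.zeros((400,a.shape[1]+b.shape[1],3),np.uint8);o[:a.shape[0],:a.shape[1]]=a;o[:b.shape[0],a.shape[1]:]=b
cv2.imwrite("pics/p10.png",o)
E
```

```text
28.25 [0.6378 0.1642 0.1018] 0.5618033651937373 [-0.6  0.4 -7.3] [ 3.38 -0.04 -0.04] [ 0.02  -0.017 -1.   ] yaw [1.    0.017 0.019]
```

View pics/p10.png

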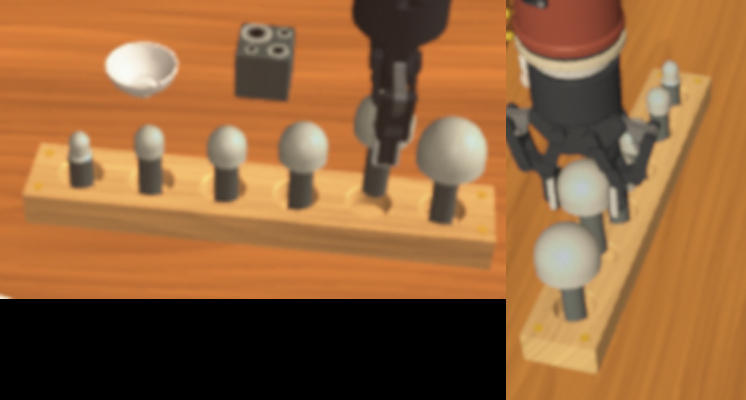

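Emit:
arm_command(increments=[1.2,0,0,0,0,0.9,0,0,0,0,0.5,0,0,0,0,0.2,0,0,0,0,0,0,0,0,0])

```text
t: 28.85
position: [0.6389, 0.1639, 0.0731]
ee_rot: [0.497, 0.495, -0.494, 0.514]
force: [0.4, -0.0, -6.3]
finger_gap: 0.56
```

```bash
python3 ck.py .638 .164 .068
```

```text
28.85 [0.6389 0.1639 0.0731] 0.5598995627352656 [ 0.4 -0.  -6.3] [ 0.51 -0.1  -0.02] [ 0.023 -0.016 -1.   ] yaw [1.    0.017 0.022]
```

Emit:
arm_command(increments=[0.3,-0.1,0,0,0,0.2,0,0,0,0,0.1,0,0,0,0])

```text
t: 29.15
position: [0.6383, 0.1639, 0.0679]
ee_rot: [0.498, 0.494, -0.494, 0.514]
force: [-3.9, -1.1, 5.5]
finger_gap: 0.556
```

```bash
python3 ck.py .638 .164 .068
```

```text
29.15 [0.6383 0.1639 0.0679] 0.5555973960362549 [-3.9 -1.1  5.5] [-0.01 -0.03 -0.01] [ 0.024 -0.015 -1.   ] yaw [1.    0.017 0.023]
```

Contact. Release gently.

Emit:
arm_command(increments=[0.1,0,0,0,5.2,0,0,0,0,5.6,0,0,0,0,6.5,0,0,0,0,8,-1,0,0,0,8.5,-3,0,0,0,8.5,-4,0,0,0,8.5,-4,0,0,0,8.5])

```text
t: 29.95
position: [0.6347, 0.1654, 0.1897]
ee_rot: [0.497, 0.495, -0.495, 0.513]
force: [1.3, 0.3, 0.1]
finger_gap: 0.995
```

Emit:
arm_command(increments=[-3,0,0,0,8.5,-3,0,0,0,8.5,0,0,0,0,8.5,0,0,0,0,8.5,0,0,0,0,8.5])

```text
t: 30.45
position: [0.6358, 0.1674, 0.2646]
ee_rot: [0.502, 0.492, -0.49, 0.516]
force: [0.2, 0.2, -0.6]
finger_gap: 0.99
```

```bash
python3 ck.py .438 .164 .068;python3 - <<'E'
from h import *
from cell import r
A=r.get_image("scene")["image"];B=r.get_image("side")["image"]
a=A[190:320,220:440,::-1];b=B[150:350,220:410,::-1]
a=cv2.resize(a,None,fx=2.0,fy=2.0,interpolation=2);b=cv2.resize(b,None,fx=1.8,fy=1.8,interpolation=2)
o=np.zeros((400,a.shape[1]+b.shape[1],3),np.uint8);o[:a.shape[0],:a.shape[1]]=a;o[:b.shape[0],a.shape[1]:]=b
cv2.imwrite("pics/p11.png",o)
print("bowl diff",np.abs(A[205:235,262:302].astype(int)-cv2.imread("pics/scene0.png")[205:235,262:302,::-1]).mean())
E
```

```text
30.45 [0.6358 0.1674 0.2646] 0.9900781218906072 [ 0.2  0.2 -0.6] [ 18.92 -20.49  -0.2 ] [ 0.036 -0.011 -0.999] yaw [0.999 0.017 0.036]
bowl diff 3.5144444444444445
```

View pics/p11.png

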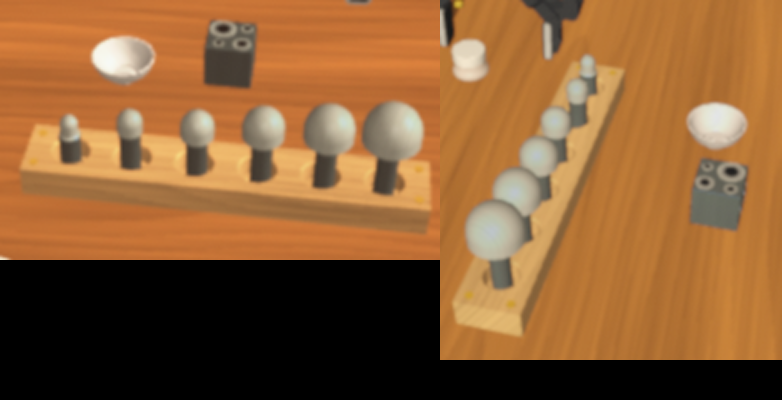

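```bash
python3 -c "
from cell import r
print(r.job_done())"
```

```text
the job is handed in; nothing more can be done
None
```

All four loose punches are back in the stand, and I handed the job in at about 30 s of robot time. The row runs end_small, a, b, c, d, end_large along +y.

- **Last pictures:** the scene and side views show all six upright in their bores and graded by head size. The gripper is open and clear above the stand, and the bowl and dapping block look unmoved. The turquoise look-alike was never gripped, but it lies outside the last crops.
- **Positions:** I did not measure the final foot positions. Each punch went down within a few millimetres of its bore centre by the arm's readings, and contact force showed at floor height.
- **First grip on punch_a:** it closed too high, on the dome, so I opened, lowered about 15 mm and gripped again before lifting.
- **Tool tilt:** the tool drifted up to about 0.09 rad off vertical while descending on c and d. I allowed for this when placing them, and by my estimate they leaned about 0.05 rad as they touched the floor. They settled upright on release.

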